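Stack the amplifier module and stow the spanner

ROBOT

A 7-joint arm with a two-finger parallel gripper is mounted at the origin on the work surface. World frame = base frame: x ahead of the robot, y to its left, z up, the work surface at z = 0. Lengths are in m, angles in rad, forces in N, time in s.
With the tool pointing down it reaches from about 0.4 to 0.9 m from the base axis. Payload 5.6 kg.
Tool frame: the origin (TCP) lies midway between the tips of the shut fingers; the grasp point (between the pads) lies 19 mm behind it; z points along the fingers, y is the line along which they close (so a half turn about z gives the same grasp; the last joint's range is limited). The gripper opens to 92 mm and grips with 3 to 60 N. Pads are 20 mm wide; open, the fingers measure 128 mm over their backs; the gripper's body (75 mm by 189 mm) begins 69 mm behind the grasp point.
Start: joints at [-1.187, 0.468, -0.012, 1.603, 0.006, 1.071, -0.056], TCP at [0.269, 0.592, 0.215] pointing down, gripper open.
Joint ranges: [-2.53, 2.53], [-0.31, 2.02], [-1.57, 1.55], [0.28, 2.44], [-1.29, 4.43], [0.15, 1.84], [-2.92, 2.92]. Speed limits (rad/s): [2.57, 2.57, 3.14, 3.14, 3.14, 3.14, 3.14].

INTERFACE

Orientations are given as a 3x3 rotation matrix whose columns are the frame's x, y, z axes.
In Python, from station import env, effector, solver, viewer, workorder, search_frame, tip_of gives the robot as it stands. Calls block until the motion is done:
- env.reach(position, orientation): joint-space move of the TCP to a pose.
- env.movel(position, frame=None, rate=0.15): straight line of the TCP; frame=None keeps the orientation; rate is the mean speed in m/s.
- env.goto_joints(angles): joint-space move.
- effector.release() and effector.grasp(squeeze=None): open the fingers fully, or close them until they stop; squeeze is the grip in N (None keeps the last).
- env.pause(seconds).
- solver.inverse_kinematics(position, orientation): joint angles nearest the present ones, or None.
- env.sense(): the state.
- viewer.read_camera(name): name is "scene" or "side" or "wrist"; returns (picture, depth): 400x640x3 uint8, red, green, blue; 400x640 float32, m along the optical axis (not along the pixel's ray), 0 where there is no reading.
- viewer.camera_info(name): a dict with "intrinsics" (3x3 intrinsics, pixels), "eye" and "rotation" of the camera in the world; the wrist camera has in their place "T_tool_cam" (4x4, takes a point from camera to tool coordinates, whose origin is the TCP and whose axes are the flange's). Camera axes: x right, y up, looking along -z (the intrinsics and any distortion apply to the point x, -y, -z); pixel columns grow to the right and rows downward; lengths in m; the calibration is good to about 2 mm. A picture is of the moment at which its call begins: read the wrist's pose just before it. camera_info takes no time and is no camera call.
A pose or a line that the arm cannot do raises env.PlanningError and nothing moves.
- workorder.finish_job(): hands the job in; it is judged then, once.
Trained networks look in the newest picture that a camera, given by its name, has taken for a name from the list of things; names that differ only in an ending like _2 or _b are one class to them, and where a whole thing is asked for, a point or a joint stands for the part that bears it (a point fixed in the world has none). Each returns a list of dicts, best first, with "score" (0 to 1); they miss things now and then, are a little off and sometimes report something else, mostly with a low value. They report only what shows in the picture. A call takes as long as a camera call. They do not tell look-alikes from the thing itself.
- search_frame(camera, name): "at" ([x, y, z] in m, in world coordinates, good to about 4 mm: the middle of the surface that is visible of it).
- tip_of(camera, name): "at" ([x, y, z] in m, in world coordinates, good to about 4 mm: a listed point, or the origin of a listed thing).
The state is a dict: "t": time; "joint_positions": joint angles; "joint_velocities": joint speeds; "tau": joint torques, N m; "ee_pos": TCP position; "tcp_rot": TCP orientation; "wrist_force": force on the tool from outside, world axes, zero at the start; "moment": the same for the moment, N m; "gripper_width": finger opening in m; "grasp_force": force on a finger pad.
Only numpy, scipy, OpenCV 4.12 (cv2) and the standard library are available. Lean on these libraries where they do the work, as an engineer would, in place of code of your own. Each camera call takes 0.05 s, during which the arm holds its last target. There are 200 camera calls.

TASK

Build up the amplifier module on the dark cooling plate: first the bare copper plate, flat between the two end stops, then the circuit board on the middle of it, components up, then the metal cover over the board's components, each lined up squarely with the one below and with its long side the same way. Last, put the spanner away in its cut-out in the foam tool tray, flat on the bottom with its jaw end in the wide part. Leave everything released and at rest.

Things in the scene. Friction and masses are not known exactly. Their poses are not given: they have to be found in the camera images.
- spreader_mid (a point): centre of the loose bare copper plate, 90 x 56 x 12 mm (x, y, z), about 0.5 kg; the point is half-way up, 6 mm above its underside. x along its long side, z up as it lies. Both ways round are the same.
- board_mid (a point): centre of the loose circuit board: a green-topped slab 76 x 46 x 12 mm (x, y, z), a gold-coloured connector (8 mm thick) sticking 12 mm out of the middle of each short end; a black component 30 x 16 mm stands 8 mm above the middle of the green surface. The point is 6 mm above its underside, half-way up the slab; x along its long side, z up. Both ways round will do.
- cover_mid (a point): centre of the loose sheet-metal shield cover: a box open underneath, 56 x 38 x 22 mm (x, y, z) outside, walls and roof 3 mm, small round dots on its roof; lies open side down. The point is half-way up, 11 mm above its rim; x along its long side, z up. Placed over the component, its rim rests on the green surface. Both ways round will do.
- spanner_mid (a point): centre of mass of the loose open-ended steel spanner, 12 mm thick, lying flat; the point is half-way up, 6 mm above its underside, in the straight handle. x points along the handle to the jaw end, z up. The handle is 14 mm wide and runs from x = -74 mm to x = +26 mm; the jaw end is 30 mm wide and runs from x = +26 to +56 mm.
- seat (a point): middle of the top of the fixed dark cooling plate (150 x 110 mm, 18 mm high, two brass stubs on one long side), 18 mm above the work surface. x along its long side, z up. Two end stops, 8 mm high, 8 mm thick, 60 mm long across, stand on it at x = -54 and +54 mm (100 mm clear between them); the copper plate goes between them, long side along x.
- pocket (a point): point on the bottom of the spanner's cut-out, 10 mm below the top of a fixed dark foam tray (200 x 100 x 14 mm), where the spanner's centre of mass belongs. x points to the jaw end (a screwdriver lies across beyond it), z up. Narrow part, 26 mm wide: x -82 to -22 mm; wide jaw part, 42 mm wide: +22 to +64 mm; between them the foam is cut away right across (100 mm) for fingers.
There are look-alikes about, which are no part of the job. Several things look just like the part that bears spreader_mid: the one meant starts farthest from the robot's base.

How it is judged:
On the way, in this order (a step that is already met when the one before it is completed fails the run):
1. the copper plate lies flat between the end stops of the cooling plate, released (horizontal distance between spreader_mid and seat below 0.01 m and z of spreader_mid in the frame of seat between 0.003 and 0.009 m and angle between the x axis of spreader_mid and the x axis of seat, either way round below 0.2 rad and contact force between the fingers and spreader below 0.2 N and linear speed of spreader below 0.03 m/s), for 0.2 s.
2. the circuit board lies on the copper plate, released (horizontal distance between spreader_mid and seat below 0.01 m and z of spreader_mid in the frame of seat between 0.003 and 0.009 m and angle between the x axis of spreader_mid and the x axis of seat, either way round below 0.2 rad and horizontal distance between board_mid and spreader_mid below 0.01 m and z of board_mid in the frame of spreader_mid between 0.009 and 0.015 m and angle between the x axis of board_mid and the x axis of spreader_mid, either way round below 0.2 rad and contact force between the fingers and board below 0.2 N and linear speed of board below 0.03 m/s), for 0.2 s.
3. the cover sits over the component on the board, released (horizontal distance between spreader_mid and seat below 0.01 m and z of spreader_mid in the frame of seat between 0.003 and 0.009 m and angle between the x axis of spreader_mid and the x axis of seat, either way round below 0.2 rad and horizontal distance between board_mid and spreader_mid below 0.01 m and z of board_mid in the frame of spreader_mid between 0.009 and 0.015 m and angle between the x axis of board_mid and the x axis of spreader_mid, either way round below 0.2 rad and horizontal distance between cover_mid and board_mid below 0.01 m and z of cover_mid in the frame of board_mid between 0.014 and 0.02 m and angle between the x axis of cover_mid and the x axis of board_mid, either way round below 0.2 rad and contact force between the fingers and cover below 0.2 N and linear speed of cover below 0.03 m/s), for 0.2 s.
4. the spanner lies in its cut-out, released (horizontal distance between spanner_mid and pocket below 0.012 m and z of spanner_mid in the frame of pocket between 0.003 and 0.009 m and angle between the x axis of spanner_mid and the x axis of pocket, either way round below 0.2 rad and contact force between the fingers and spanner below 0.2 N and linear speed of spanner below 0.03 m/s), for 0.2 s.
At the end, for the whole second after the job is handed in: Copper plate on the seat, board on it, cover on the board, spanner in its cut-out: each centred on what it lies on within 10 mm (spanner 12 mm), at its resting height within 3 mm, long sides parallel within 0.2 rad, tilted under 0.08 rad; all released and at rest (under 0.03 m/s) (all of step 3 and all of step 4 and contact force between the fingers and spreader below 0.2 N and linear speed of each of spreader, board below 0.03 m/s and contact force between the fingers and board below 0.2 N and angle between each of spreader_mid, board_mid, cover_mid, spanner_mid's own z axis and vertical below 0.08 rad); the robot touches nothing.
It also fails if it takes over 120 s, if anything falls off the work surface, if the arm or the gripper's body presses on something with over 40 N, if the wrist force passes 120 N, or if a joint passes its speed limit or range.

## Working session

There is one attempt and no reset: what is moved stays moved. The work goes in short steps, each a Python script; the robot and the scene stay as the last script left them, time stands still between calls to the robot, and variables do not carry over. Pictures are saved under pics/ and viewed, at most 14 in all, crops included, and the job is handed in when it is done.

```bash
ls; mkdir -p pics
cat > h.py <<'E'
import numpy as np, cv2
from station import env, effector, solver, viewer, workorder, search_frame, tip_of
def cloud(name):
    s=env.sense(); im,d=viewer.read_camera(name); c=viewer.camera_info(name); K=np.array(c["intrinsics"])
    v,u=np.mgrid[:d.shape[0],:d.shape[1]]
    P=np.stack([(u-K[0,2])/K[0,0]*d,-(v-K[1,2])/K[1,1]*d,-d],-1)
    if "eye" in c: W=P@np.array(c["rotation"]).T+np.array(c["eye"])
    else:
        T=np.array(c["T_tool_cam"]); P=P@T[:3,:3].T+T[:3,3]
        W=P@np.array(s["tcp_rot"]).T+np.array(s["ee_pos"])
    W[d<=0]=np.nan
    return im,d,W
def save(n,im): cv2.imwrite("pics/"+n,im[...,::-1])
E
python3 - <<'E'
from h import *
for n in ("scene","side"):
    im,d,W=cloud(n); save(n+"0.png",im); c=viewer.camera_info(n); print(n,{k:np.round(v,3).tolist() if not isinstance(v,str) else v for k,v in c.items()})
    for t in ("spreader_mid","board_mid","cover_mid","spanner_mid","seat","pocket"):
        for f in (search_frame,tip_of):
            try: print(t,f.__name__,[(np.round(r["at"],3).tolist(),round(r["score"],2)) for r in f(n,t)][:6])
            except Exception as e: print(t,f.__name__,e)
print(viewer.camera_info("wrist"))
E
```

```text
pics
scene {'intrinsics': [[450.942, 0.0, 317.449], [0.0, 450.942, 196.035], [0.0, 0.0, 1.0]], 'eye': [0.975, 0.447, 1.068], 'rotation': [[-0.633, -0.651, 0.418], [0.774, -0.522, 0.359], [-0.015, 0.551, 0.834]]}
spreader_mid call [([0.657, 0.099, 0.017], 0.84), ([0.364, -0.002, 0.009], 0.79), ([0.268, 0.21, 0.012], 0.76)]
spreader_mid call [([0.263, 0.212, 0.009], 0.93), ([0.361, -0.001, 0.002], 0.83), ([0.652, 0.093, 0.008], 0.69)]
board_mid call [([0.463, 0.114, 0.014], 0.73)]
board_mid call [([0.452, 0.111, 0.004], 0.9)]
cover_mid call [([0.47, -0.071, 0.022], 0.88)]
cover_mid call []
spanner_mid call [([0.677, -0.086, 0.011], 0.8)]
spanner_mid call [([0.671, -0.088, 0.008], 0.75), ([0.465, -0.075, 0.013], 0.5)]
seat call [([0.542, 0.343, 0.012], 0.67)]
seat call [([0.534, 0.334, 0.013], 0.93)]
pocket call [([0.536, -0.344, 0.014], 0.71)]
pocket call [([0.518, -0.353, 0.006], 0.81), ([0.536, 0.333, 0.015], 0.18)]
side {'intrinsics': [[414.676, 0.0, 326.478], [0.0, 414.676, 207.573], [0.0, 0.0, 1.0]], 'eye': [0.32, -0.757, 0.845], 'rotation': [[0.985, 0.114, -0.132], [-0.174, 0.725
[... 668 characters left out ...]
24], 0.17)]
seat call [([0.528, 0.336, 0.018], 0.83)]
pocket call [([0.524, -0.353, 0.013], 0.87), ([0.67, -0.094, 0.009], 0.74)]
pocket call [([0.517, -0.352, 0.004], 0.61)]
{'intrinsics': array([[295.54227043,   0.        , 316.34312432],
       [  0.        , 295.54227043, 201.83747484],
       [  0.        ,   0.        ,   1.        ]]), 'T_tool_cam': array([[ 2.87041357e-04,  9.55419190e-01,  2.95252585e-01,
         8.33795045e-02],
       [ 9.99999739e-01, -7.85878627e-05, -7.17883400e-04,
        -3.24018264e-05],
       [-6.62676307e-04,  2.95252714e-01, -9.55418963e-01,
        -1.70416341e-01],
       [ 0.00000000e+00,  0.00000000e+00,  0.00000000e+00,
         1.00000000e+00]])}
```

View pics/scene0.png

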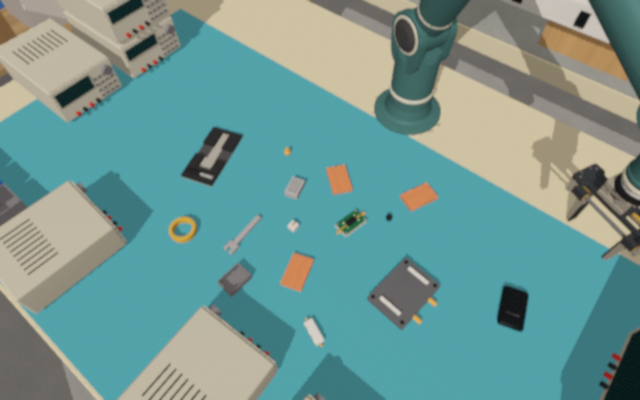

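View pics/side0.png

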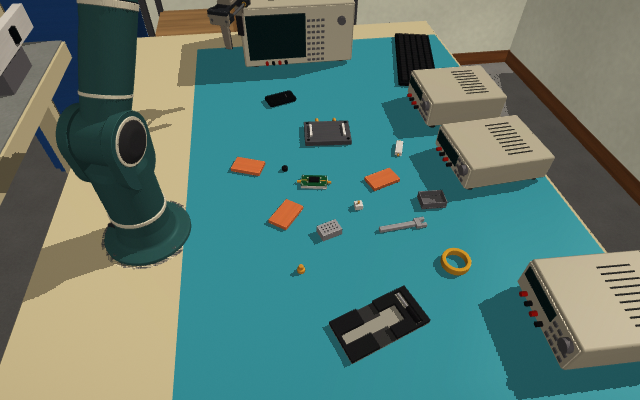

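Candidates for the copper plate, as scene pixels: (339,179) at (.36,0), (419,196) at (.265,.21) and (298,271) at (.656,.095). The last is farthest from the base, so it's the one I choose. The cover is the dotted box at (295,187), not the open tray at (235,278). The board is at (351,222), the spanner at (243,233), the seat at (404,292) and the tray at (212,156). Next I survey them with the wrist camera.

```bash
cat >> h.py <<'E'
def Rd(a):  # tool down, tool x at world angle a
    c,s=np.cos(a),np.sin(a); return np.array([[c,s,0],[s,-c,0],[0,0,-1.]])
def measure(W,mask,c,r=.09):
    m=mask&(np.hypot(W[...,0]-c[0],W[...,1]-c[1])<r)
    n,l,st,_=cv2.connectedComponentsWithStats(m.astype(np.uint8)); 
    if n<2: return None
    k=1+np.argmax(st[1:,4]); p=W[l==k]
    (cx,cy),(w,h),a=cv2.minAreaRect(p[:,:2].astype(np.float32)*1000)
    if w<h: w,h,a=h,w,a+90
    a=(a+90)%180-90
    return np.array([cx/1000,cy/1000]),np.radians(a),(w,h),np.median(p[:,2]),p
E
python3 - <<'E'
from h import *
effector.release()
tg=dict(seat=(.531,.336),spreader=(.656,.092),board=(.455,.111),cover=(.463,-.075),spanner=(.671,-.09),pocket=(.52,-.352))
crops=[]
for k,c in tg.items():
    try: env.reach(np.array([c[0],c[1],.16]),Rd(0))
    except env.PlanningError as e:
        print(k,e); continue
    im,d,W=cloud("wrist"); np.savez("pics/"+k+".npz",im=im,W=W)
    i=np.nanargmin(np.where(np.isnan(W[...,0]),9,np.hypot(W[...,0]-c[0],W[...,1]-c[1]))); v,u=divmod(i,640)
    print(k,(u,v),"table z",np.round(np.nanpercentile(W[...,2],[5,25,50,90]),4), env.sense()["t"])
    v=int(np.clip(v,100,300));u=int(np.clip(u,130,510))
    crops.append(im[v-100:v+100,u-130:u+130])
    r=measure(W,W[...,2]>.006,c,.13); print(k,r[:4])
    for f in (search_frame,tip_of):
        print([(np.round(q["at"],3).tolist(),round(q["score"],2)) for q in f("wrist",k+("" if k in("seat","pocket") else "_mid"))][:3])
save("m.png",np.vstack([np.hstack(crops[:3]),np.hstack(crops[3:6])]))
E
```

```text
seat (np.int64(317), np.int64(191)) table z [-0.0009 -0.      0.0007  0.2661] 3.1667
seat (array([0.54021582, 0.3370567 ]), np.float64(1.5695427768697963), (175.1200408935547, 47.28015899658203), np.float64(0.26546750121840956))
[([0.543, 0.341, 0.022], 0.61)]
[([0.532, 0.335, 0.02], 0.62)]
spreader (np.int64(319), np.int64(189)) table z [-0.0009 -0.      0.0007  0.2658] 4.3833
spreader (array([0.62203461, 0.0934735 ]), np.float64(-1.5683743586340106), (174.192138671875, 133.57058715820312), np.float64(0.265229528482421))
[([0.38, 0.01, 0.012], 0.6), ([0.657, 0.092, 0.008], 0.56)]
[([0.358, -0.003, 0.008], 0.98), ([0.653, 0.095, 0.004], 0.92)]
board (np.int64(317), np.int64(194)) table z [-0.0008 -0.      0.0007  0.267 ] 5.3583
board (array([0.4590101 , 0.08529477]), np.float64(0.9525947455839855), (216.32937622070312, 116.18569946289062), np.float64(0.2663255197038499))
[([0.456, 0.114, 0.012], 0.56)]
[([0.448, 0.114, 0.008], 0.8)]
cover (np.int64(317), np.int64(193)) table z [-0.0008 -0.      0.0008  0.2659] 6.275
cover (array([ 0.4180256, -0.0721795]), np.float64(-1.5675262593804153), (178.97491455078125, 157.5262908935547), np.float64(0.26518827083590163))
[([0.467, -0.075, 0.022], 0.84), ([0.62, -0.092, 0.01], 0.73)]
[]
spanner (np.int64(317), np.int64(189)) table z [-0.0009 -0.      0.0007  0.2657] 7.2667
spanner (array([ 0.67975275, -0.08998861]), np.float64(-1.5702770062861606), (174.28260803222656, 47.297611236572266), np.float64(0.2651161429079073))
[([0.678, -0.088, 0.007], 0.72)]
[([0.668, -0.09, 0.003], 0.92)]
pocket (np.int64(318), np.int64(190)) table z [-0.0008 -0.      0.0007  0.2661] 8.575
pocket (array([ 0.53104462, -0.35061166]), np.float64(-1.5685991359318714), (174.64366149902344, 47.30673599243164), np.float64(0.26545809319212466))
[([0.537, -0.351, 0.014], 0.71)]
[([0.515, -0.356, 0.006], 0.88)]
```

View pics/m.png

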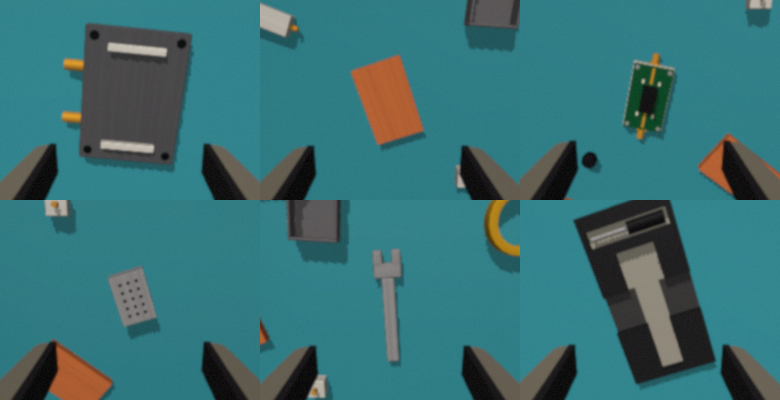

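All six are as described: seat with its end stops, plain copper plate, board components up, cover roof up, spanner with its jaw away from the base, and the cut-out with its wide part away from the base. Now I measure precisely by height band.

Run:
```python
from h import *
tg=dict(seat=(.533,.336),spreader=(.656,.092),board=(.455,.111),cover=(.463,-.075),spanner=(.671,-.09),pocket=(.518,-.352))
band=dict(seat=[(.014,.030),(.023,.030)],spreader=[(.009,.015)],board=[(.009,.015),(.017,.023),(.006,.03)],cover=[(.018,.026)],spanner=[(.009,.015)],pocket=[(.010,.018)])
fit={}
for k,bs in band.items():
    z=np.load("pics/"+k+".npz"); W=z["W"]
    for b in bs:
        m=(W[...,2]>b[0])&(W[...,2]<b[1])
        r=measure(W,m,tg[k],.13 if k in("pocket","spanner","seat") else .07)
        print(k,b,np.round(r[0],4),"yaw",round(r[1],3),np.round(r[2],1),"z",round(r[3],4),len(r[4]))
        if k=="seat" and b[0]>.02:
            mm=m&(np.hypot(W[...,0]-tg[k][0],W[...,1]-tg[k][1])<.1)
            n,l,st,ce=cv2.connectedComponentsWithStats(mm.astype(np.uint8))
            cs=[W[l==i][:,:2].mean(0) for i in range(1,n) if st[i,4]>80]; print(cs)
            if len(cs)==2: d=cs[0]-cs[1]; print("stops mid",np.mean(cs,0),"yaw",np.arctan2(d[1],d[0]),np.linalg.norm(d))
    if k in("spanner",):
        p=r[4][:,:2]; a=r[1]; ex=np.array([np.cos(a),np.sin(a)]); ey=np.array([-ex[1],ex[0]])
        q=p-np.array(tg[k]); x=q@ex;y=q@ey; 
        for x0 in np.arange(-.07,.085,.01):
            s=(x>=x0)&(x<x0+.01)
            if s.sum()>3: print(round(x0,3),np.round([y[s].min()*1e3,y[s].max()*1e3,np.median(y[s])*1e3],1))
        print(x.min(),x.max())
# pocket floor
W=np.load("pics/pocket.npz")["W"]; im=np.load("pics/pocket.npz")["im"]
m=(W[...,2]<.009)&(W[...,2]>.0015)
r=measure(W,m,tg["pocket"],.09); print("floor",np.round(r[0],4),r[1],r[2],r[3])
m=(W[...,2]<.009)&(im.min(-1)>110)
r=measure(W,m,tg["pocket"],.09); print("pale floor",np.round(r[0],4),r[1],r[2],r[3])
```

```text
seat (0.014, 0.03) [0.5334 0.3449] yaw -0.095 [149.9 131.1] z 0.0181 13556
seat (0.023, 0.03) [0.5861 0.3292] yaw 1.476 [59.8  8.2] z 0.0261 479
[array([0.58626599, 0.32958474]), array([0.47936221, 0.33948841])]
stops mid [0.5328141  0.33453658] yaw -0.09237735059628968 0.10736153850135197
spreader (0.009, 0.015) [0.6547 0.094 ] yaw 0.327 [90. 56.] z 0.0122 3930
board (0.009, 0.015) [0.4546 0.1136] yaw -0.196 [99.6 45.9] z 0.0122 2355
board (0.017, 0.023) [0.4546 0.1136] yaw -0.197 [29.9 15.9] z 0.0201 392
board (0.006, 0.03) [0.4543 0.1136] yaw -0.196 [100.3  46. ] z 0.0123 2827
cover (0.018, 0.026) [ 0.4648 -0.0778] yaw 0.299 [56.5 37.9] z 0.0222 1786
spanner (0.009, 0.015) [ 0.6612 -0.0902] yaw 0.067 [130.  30.] z 0.012 1672
-0.07 [-5.9  7.5  0.9]
-0.06 [-6.1  7.8  1. ]
-0.05 [-5.9  7.4  0.4]
-0.04 [-6.2  7.7  0.8]
-0.03 [-6.   7.6  0.6]
-0.02 [-6.3  7.6  0.6]
-0.01 [-6.   7.6  0.6]
0.0 [-6.4  7.3  0.4]
0.01 [-6.2  7.5  0.6]
0.02 [-14.4  15.    0.2]
0.03 [-14.5  15.5   0.5]
0.04 [-14.5  15.   -1.6]
0.05 [-14.5  15.3   5.6]
-0.0748170160538334 0.05514308965729864
pocket (0.01, 0.018) [ 0.581  -0.3338] yaw -1.251 [100.3  88.3] z 0.0142 5174
floor [ 0.5122 -0.3531] -0.22764900735079083 (140.09356689453125, 106.2125015258789) 0.004248240231258832
pale floor [ 0.5043 -0.3587] 0.31941268350429686 (133.88629150390625, 39.992225646972656) 0.004121129909532617
```

```bash
cat >> h.py <<'E'
UP=.14
def align(xy,a,z=UP):
    "go above xy, tool x along a (either way round); returns the angle used"
    for b in ((a+np.pi/2)%np.pi-np.pi/2,(a+np.pi/2)%np.pi+np.pi/2):
        try: env.reach(np.array([*xy,z]),Rd(b)); return b
        except env.PlanningError: pass
    raise RuntimeError("unreachable")
def pick(xy,a,z,squeeze):
    b=align(xy,a); env.movel(np.array([*xy,z+.03])); env.movel(np.array([*xy,z]),rate=.05)
    effector.grasp(squeeze); w=env.sense()["gripper_width"]
    env.movel(np.array([*xy,UP]),rate=.1); s=env.sense(); print("grip",round(w,4),round(s["gripper_width"],4),s["grasp_force"],np.round(s["wrist_force"],1)); return b
def place(xy,a,z):
    align(xy,a); env.movel(np.array([*xy,z+.03])); env.movel(np.array([*xy,z]),rate=.03)
    env.pause(.2); print("place",np.round(env.sense()["wrist_force"],1),np.round(env.sense()["ee_pos"],4))
    effector.release(); env.pause(.2); env.movel(np.array([*xy,UP]),rate=.1)
def look(xy,name,z=.16):
    env.reach(np.array([*xy,z]),Rd(0)); im,d,W=cloud("wrist"); np.savez("pics/"+name+".npz",im=im,W=W); save(name+".png",im); return im,W
E
python3 - <<'E'
from h import *
S=(.5328,.3345)
pick((.6547,.0940),.327,.003,40)
place(S,-.0924,.018+.003+.0008)
im,W=look(S,"s1")
z=W[...,2]; hs=im.astype(int)
m=(z>.026)&(z<.034)&(hs[...,0]>hs[...,2]+50)
print(measure(W,m,S,.08)[:4]); print(env.sense()["t"])
E
```

```text
grip 0.0553 0.0552 39.998334646224976 [-0.4  0.  -3.9]
place [ 0.6  0.2 -4. ] [0.5329 0.3346 0.022 ]
(array([0.53301453, 0.33437561]), np.float64(-0.09346070897913178), (90.15453338623047, 56.07313537597656), np.float64(0.03008047691617602))
19.8167
```

The copper plate is seated to within 0.3 mm. Board next, then the cover.

Run:
```python
from h import *
S=(.5330,.3344)
pick((.4546,.1136),-.196,.003,25)
place(S,-.0930,.030+.003+.0008)
im,W=look(S,"s2"); z=W[...,2]
r=measure(W,(z>.047)&(z<.055),S,.08); print("comp",r[:4])
rb=measure(W,(z>.039)&(z<.0445),S,.08); print("slab",rb[:4])
```

```text
grip 0.0454 0.0456 24.999606013298035 [-0.  -0.4 -2. ]
place [-1.3  1.2 -1.8] [0.5331 0.3345 0.034 ]
comp (array([0.53293445, 0.33428061]), np.float64(-0.08918367226846452), (30.076642990112305, 15.926015853881836), np.float64(0.050037221629985876))
slab (array([0.53285657, 0.33427573]), np.float64(-0.09322155711324266), (99.40174865722656, 45.8211555480957), np.float64(0.04207010807649646))
```

Run:
```python
from h import *
S=(.5329,.3343)
pick((.4648,-.0778),.299,.004,15)
place(S,-.0930,.042+.004+.0008)
im,W=look(S,"s3"); z=W[...,2]
r=measure(W,(z>.060)&(z<.069),S,.08); print("cover",r[:4])
rb=measure(W,(z>.039)&(z<.0445),S,.08); print("slab",rb[:4])
# pocket
T=(.518,-.352); im,W=look(T,"p1",.14)
z=W[...,2]; a=.3195; ex=np.array([np.cos(a),np.sin(a)]); ey=np.array([-ex[1],ex[0]])
q=W[...,:2]-np.array(T); x=q@ex*1e3; y=q@ey*1e3
top=(z>.011)&(z<.017)&(np.hypot(x,y)<140)
print("tray",cv2.minAreaRect(W[top][:,:2].astype(np.float32)*1000))
for x0 in range(-110,110,6):
    s=(x>=x0)&(x<x0+6)&(abs(y)<70); h=np.sort(y[s&top]); f=y[s&(z<.009)&(z>.002)]
    if len(h)<5: print(x0,"no top",np.round([f.min(),f.max()],1) if len(f) else ""); continue
    g=np.diff(h); i=np.argmax(g); print(x0,np.round([h[0],h[i],h[i+1],h[-1]],1),"gap",round(g[i],1))
print(env.sense()["t"])
```

```text
grip 0.0378 0.0378 14.999953620135784 [ 0.3  0.2 -0. ]
place [ 0.5  0.2 -0.4] [0.533  0.3344 0.047 ]
cover (array([0.53287982, 0.33415186]), np.float64(-0.09292061991006371), (56.467185974121094, 37.983585357666016), np.float64(0.06413689863227533))
slab (array([0.53915955, 0.33374545]), np.float64(-0.09338187941086543), (86.68315887451172, 45.7474250793457), np.float64(0.04190812077331621))
tray ((527.4175415039062, -351.4202575683594), (200.84410095214844, 100.29843139648438), 18.197919845581055)
-110 no top 
-104 no top 
-98 no top 
-92 [-52.2  21.8  22.6  47.3] gap 0.9
-86 [-51.9  39.   39.8  47.3] gap 0.8
-80 [-52.2 -15.7  10.5  47.7] gap 26.2
-74 [-52.3 -15.7  10.6  47.6] gap 26.3
-68 [-52.4 -15.6  10.5  47.1] gap 26.1
-62 [-52.4 -15.6  10.6  47.5] gap 26.1
-56 [-52.3 -15.5  10.5  47.4] gap 26.0
-50 [-52.4 -15.5  10.5  47.3] gap 26.0
-44 [-52.3 -15.4  10.5  47.4] gap 25.9
-38 [-52.4 -15.7  10.4  47.8] gap 26.1
-32 [-52.3 -15.7  10.4  47.2] gap 26.1
-26 [-52.4 -15.6  10.6  47.5] gap 26.3
-20 no top [-52.2  47.1]
-14 no top [-52.3  47.7]
-8 no top [-52.5  47.2]
-2 no top [-52.4  60.9]
4 no top [-53.6  60.8]
10 no top [-59.1  54.7]
16 [-52.2 -24.9  19.3  45.6] gap 44.1
22 [-52.3 -23.5  18.3  47.2] gap 41.8
28 [-52.4 -23.8  18.3  47.5] gap 42.0
34 [-52.5 -23.7  18.3  47.3] gap 42.0
40 [-52.4 -23.6  18.4  47.5] gap 41.9
46 [-52.5 -23.8  18.3  47.6] gap 42.0
52 [-52.6 -23.7  18.5  47.4] gap 42.2
58 [-52.6   6.4   9.6  47.3] gap 3.2
64 [-52.7  10.3  10.8  47.5] gap 0.5
70 [-52.4  40.5  41.1  47.3] gap 0.6
76 [-52.4  -2.8  41.3  47.3] gap 44.1
82 [-52.5 -46.6 -42.1  47.2] gap 4.5
88 [-52.4  19.4  21.7  47.5] gap 2.3
94 [-52.5  41.2  41.9  47.1] gap 0.7
100 [-52.6  31.2  31.9  47.5] gap 0.6
106 [-52.5  34.1  34.8  47.3] gap 0.6
44.0667
```

Run:
```python
from h import *
T=np.array((.518,-.352)); W=np.load("pics/p1.npz")["W"]; z=W[...,2]
a=.3185; ex=np.array([np.cos(a),np.sin(a)]); ey=np.array([-ex[1],ex[0]])
q=W[...,:2]-T; x=q@ex; y=q@ey; top=(z>.011)&(z<.017)
side=top&(((y>-.048)&(y<-.028))|((y>.022)&(y<.045)))
lo=x[side&(x<0)&(x>-.1)].max(); hi=x[side&(x>0)].min()
st=top&(abs(y+.0026)<.008); e0=x[st&(x<0)].max(); e1=x[st&(x>.03)].min()
print("gap",lo,hi,"ends",e0,e1,"floor",np.nanmedian(z[(abs(x)<.008)&(abs(y)<.04)]),np.nanmedian(z[(abs(x+.05)<.02)&(abs(y)<.008)]))
x0=np.mean([lo,hi]); x1=np.mean([e0+.082,e1-.064]); print(x0,x1)
assert abs(x0-x1)<.003
P=T+np.mean([x0,x1])*ex-.0026*ey; print("pocket",P)
b=pick((.6702,-.0896),.067,.004,30)
b=pick  # keep
place(P,a,.004+.004+.0008)
im,W=look(P,"p2"); z=W[...,2]
r=measure(W,(z>.0145)&(z<.019)&(im.min(-1)>70),P,.075); print(r[:4])
c,an=r[0],r[1]; print("com est",c+.009*np.array([np.cos(an),np.sin(an)])-P,env.sense()["t"])
save("p2c.png",im[60:360,120:520])
```

```text
gap -0.021880583046170174 0.02133886201934649 ends -0.08138500088613819 0.06355607805261129 floor 0.0043252864429522975 0.004023186944316526
-0.00027086051341184206 8.553858323655239e-05
pocket [ 0.51872617 -0.35449825]
grip 0.0137 0.0138 29.998658895492554 [ 0.4  0.3 -0.8]
place [-0.1  0.4 -0.9] [ 0.5188 -0.3545  0.009 ]
(array([ 0.51073276, -0.35800601]), np.float64(0.32504676723792764), (128.91537475585938, 29.608055114746094), np.float64(0.01601634434835769))
com est [ 0.00053531 -0.00063358] 56.1333
```

View pics/p2c.png

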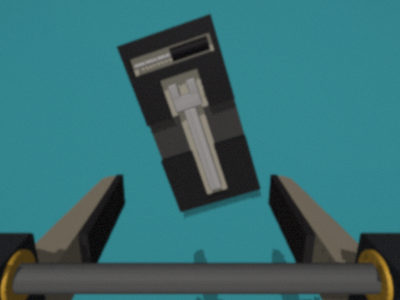

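View pics/s3.png

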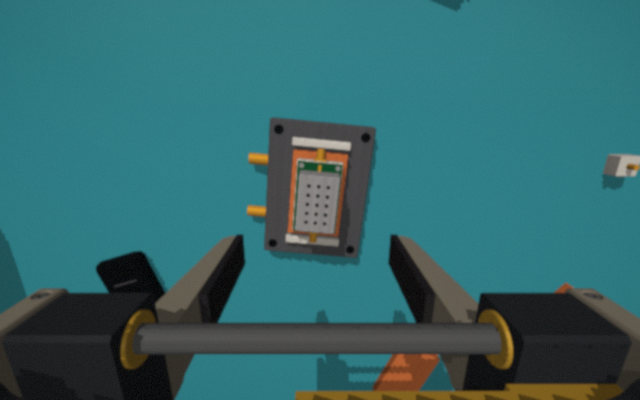

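The spanner lies flat in its cut-out, jaw at (188,95) in the wide part. The stack is square, with the cover centred at (318,203) between the end stops. Handing in.

```bash
python3 -c "
from h import *
print(workorder.finish_job())"
```

```text
the job is handed in; nothing more can be done
None
```

I built the amplifier stack, put the spanner in its cut-out and handed the job in at about 56 s. Camera checks put every part within about 1 mm of its target; the hand-in returned no verdict.

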